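# Empty the tag punch's slug bin and hold it home on its interlock

### The arm

A 7-joint arm with a two-finger parallel gripper is mounted at the origin on the work surface. World frame = base frame: x ahead of the robot, y to its left, z up, the work surface at z = 0. Lengths are in m, angles in rad, forces in N, time in s.
With the tool pointing down it reaches from about 0.4 to 0.85 m from the base axis. Payload 10.4 kg.
Tool frame: the origin (TCP) lies between the finger pads; the fingertips stand ahead of it and the grasp point (between the pads) lies 3 mm ahead of it (r.tips_ahead is the z of the fingertips in the tool frame, in m); z points along the fingers, y is the line along which they close (so a half turn about z gives the same grasp; the last joint's range is limited). The gripper opens to 87 mm and grips with 3 to 60 N. Pads are 19 mm wide; open, the fingers measure 117 mm over their backs; the gripper's body (75 mm by 190 mm) begins 51 mm behind the grasp point.
Start: joints at [-1.316, 0.332, -0.065, 1.46, 0.022, 1.35, -0.088], TCP at [0.171, 0.601, 0.245] pointing down, gripper open.
Joint ranges: [-2.6, 2.6], [-0.5, 2.12], [-1.47, 1.34], [0.16, 2.42], [-1.27, 4.41], [0.06, 2.06], [-2.6, 2.6]. Speed limits (rad/s): [2.22, 2.22, 2.79, 2.79, 3.14, 3.14, 3.14].

### API

Orientations are given as a unit quaternion [x, y, z, w].
In Python, from bench import telemetry, camera, get_calibration, r gives the robot as it stands.
- The arm moves only by the tool drive_tool, never from a script. Its argument "series" is one flat list of numbers, 7 for each row, row after row: the turn, a rotation vector about the tool's x, y, z in units of 5 degrees (1.0 is 5 degrees), then the shift along the tool's x, y, z in units of 40 mm (1.0 is 40 mm), then the opening, from -1 (shut) to 1 (fully open). A call has 1 to 10 rows; each row is the pose to reach, as a shift and turn from the pose commanded when the call began, along the tool's axes at that moment; what a row does not reach only later rows make up. A row lasts 1/12 s, in which the tool goes at most 41.7 mm and 7.16 degrees, less where a joint would pass 70% of its speed; a pose out of reach is approached as far as the arm can. A call with a gripper value outside its range is refused whole. The fingers move at their own pace and stop on an object; "grip_force" is the grip in N (left out, the last holds). Time passes only in rows, so rows that repeat a pose let the fingers close. It gives the time, the measured TCP pose, the force, the opening and the grip force at its end, in the units of the state.
- telemetry.read_state(): the state, without advancing time (a new reading comes with each control period).
- camera(name): name is "side" or "top" or "wrist"; returns the picture (400x640x3 uint8, red, green, blue); there is no depth.
- get_calibration(name): a dict with "fovy" (degrees; the focal length in pixels is half the picture's height over the tangent of half this angle, whatever the lens; pixels are square), "cx", "cy" (the principal point, pixels), "dist" ([k1, k2, p1, p2, k3] as OpenCV has them; the pictures are not rectified), "xyz" and "rotation" of the camera in the world. Camera axes: x right, y up, looking along -z (the intrinsics and any distortion apply to the point x, -y, -z); pixel columns grow to the right and rows downward; lengths in m; the calibration is good to about 2 mm. A picture is of the moment at which its call begins: read the wrist's pose just before it. get_calibration takes no time and is no camera call; for the wrist camera it gives the pose at the moment of the call.
- r.close_job(): hands the job in; it is judged then, once.
The state is a dict: "time": time; "joint_positions": joint angles; "joint_vel": joint speeds; "joint_torque": joint torques, N m; "ee_pos": TCP position; "eef_rot": TCP orientation; "ft_force": force on the tool from outside, world axes, zero at the start; "torque": the same for the moment, N m; "width": finger opening in m; "grip_force": force on a finger pad.
Only numpy, scipy, OpenCV 4.12 (cv2) and the standard library are available. Lean on these libraries where they do the work, as an engineer would, in place of code of your own. Each camera call takes 0.05 s, during which the arm holds its last target. There are 200 camera calls.

### The job

Tip the metal slug bin so that all four punched-out slugs drop into the open grey tray, stand the bin upright again on the plate of the punch's bay between the two rails, upright back wall towards the punch, and push it firmly but gently against the sprung plunger until it is fully home on the stop. Finish while still holding it there, pressed lightly on the stop (the spring throws it back if you let go), and leave the other things on the desk where they are.

Things in the scene. Friction and masses are not known exactly. Their poses are not given: they have to be found in the camera images.
- bin_mid (a point): slug bin: open-topped aluminium scoop, about 180 g, holding 4 loose slugs. Point half-way up (30 above its underside) over its floor's middle; z up out of the mouth, x to its upright back wall. Floor 70 long (x -35 to 35); flat upright sides 56 apart outside; 60 high; sheet 3 thick. Front wall leans out 50 deg: x = -35 at the floor to -106 at the rim (pouring lip)
- bin_back (a point): point on the outer face of the bin's upright back wall, 35 from bin_mid along the bin's +x, half-way up. The slugs slide out over the opposite, leaning front wall when the bin is tipped lip-down by 70 to 80 deg or more (friction on the smooth sheet 0.25 to 0.36); none slide out below 45 deg
- bin: the slug bin again: origin at the centre of the underside of its floor, same axes as bin_mid
- tray: fixed grey plastic open tray standing on the desk, 180 (x) by 150 (y) outside, 35 high, walls 4; origin at the centre of its underside, z up
- dock (a point): bay of the grey desktop tag punch, fixed: steel plate 6 thick, 96 wide, from x = -150 to 0, with two rails 10 high (inner faces y = +-33, x = -130 to -5). Point on the plate's top at the foot of the stop, on the centre line; x level, into the punch (the push direction), z up. Bin fully home: bin_mid at x = -35, y = 0, z = 30, its x along this x
- stop: two fixed dark steel stop blocks either side of the plunger: faces at dock x = 0, y 15 to 37 either side, 40 above the plate. Origin at desk level right below dock, same axes. Behind: a grey block of the same height, then from x = 90 the punch's body, 270 wide, up to 86 above the desk, with a lever to 151 at one side
- plunger (a joint): sprung 14 mm steel pin between the stop blocks, its axis 20 above the plate, standing out 18 from their faces at rest. Value in m: 0 at rest, 0.018 pushed flush with the stop. Spring: 3.5 N to start it, 8 N when flush; it drives the bin back out unless the bin is held
- slug1: square steel slug, 20 x 20 x 9 thick, 25 g, one of four alike lying in the bin at the start; origin at the centre of its underside
- slug2: square steel slug, 20 x 20 x 9 thick, 25 g, one of four alike lying in the bin at the start; origin at the centre of its underside
- slug3: square steel slug, 20 x 20 x 9 thick, 25 g, one of four alike lying in the bin at the start; origin at the centre of its underside
- slug4: square steel slug, 20 x 20 x 9 thick, 25 g, one of four alike lying in the bin at the start; origin at the centre of its underside
- mug: bystander: white ceramic mug, 80 across, 92 high; origin under its centre; not to be disturbed
- stapler: bystander: black stapler, 140 long, 50 high; origin under its centre; not to be disturbed
- tape_dispenser: bystander: black tape dispenser, 130 x 55 x 86 high; origin under its centre; not to be disturbed
- calculator: bystander: grey pocket calculator lying flat, 150 x 85 x 18; origin under its centre; not to be disturbed
- glue_stick: bystander: white glue stick standing on end, 29 across, 90 high; origin under its centre; not to be disturbed
- clip_box: bystander: small clear box with a black lid, 56 x 56 x 28 high; origin under its centre; not to be disturbed
There are look-alikes about, which are no part of the job. There is more than one size of the bin; the job needs the smaller.

How it is judged:
By the outcome, as a careful person would: the job done as asked, in the order asked, and still so for the second after the job is handed in, while the arm keeps its last pose, push and grip.
It also fails if it takes over 61 s, if anything falls off the work surface, if the arm or the gripper's body presses on something with over 40 N, if the wrist force passes 120 N, or if a joint passes its speed limit or range.

## Working session

There is one attempt and no reset: what is moved stays moved. The work goes in short steps, Python scripts to look and compute and a tool call to move; the robot and the scene stay as the last step left them, time stands still between calls to the robot, and variables do not carry over. Pictures are saved under pics/ and viewed, at most 10 in all, crops included, and the job is handed in when it is done.

Besides the shell and the picture viewer there is one more tool, called after "Emit:" as name(argument=value, ...) on one line, values as JSON. drive_tool: Moves the arm, as the interface text tells. Its arguments: {"type":"object","properties":{"series":{"type":"array"},"grip_force":{"type":"number"}},"required":["series"]}

```bash
mkdir -p pics; ls; python3 - <<'E'
from bench import telemetry, camera, get_calibration, r
import cv2
for n in ("top","side"):
    cv2.imwrite(f"pics/{n}0.png",camera(n)[:,:,::-1]); print(n,get_calibration(n))
print(telemetry.read_state(), r.tips_ahead)
E
```

```text
pics
top {'fovy': 43.29016057505682, 'cx': 321.2831470756387, 'cy': 197.63644956918273, 'dist': array([0.03098188, 0.        , 0.        , 0.        , 0.        ]), 'xyz': array([0.32086887, 0.00624642, 1.6611312 ]), 'rotation': array([-0.03280112,  0.03622281,  0.71635438, -0.69602327])}
side {'fovy': 46.74499018861812, 'cx': 304.2919300659405, 'cy': 199.5500520342389, 'dist': array([0.01963021, 0.        , 0.        , 0.        , 0.        ]), 'xyz': array([-0.12538747, -0.93866502,  0.73838634]), 'rotation': array([ 0.47349177, -0.13620363, -0.23027004,  0.83918402])}
{'time': 0.1, 'joint_positions': array([-1.31554339,  0.33281719, -0.06472949,  1.46083737,  0.0216185 ,
        1.34991667, -0.08849333]), 'joint_vel': array([ 0.00058987, -0.00181307,  0.00065798, -0.0002726 , -0.00016013,
       -0.00039954,  0.00072909]), 'joint_torque': array([ 7.14863927e-04, -6.24539852e+01,  2.42452155e-02, -3.90720785e+01,
       -6.14084001e-02,  3.63807112e-02,  3.81424752e-05]), 'ee_pos': array([0.1713365 , 0.60072732, 0.24383778]), 'eef_rot': array([ 1.38451550e-01,  9.90369001e-01, -6.38657547e-04, -5.58814112e-05]), 'ft_force': array([-0.52772788, -0.59512655, -0.59015855]), 'torque': array([ 0.04008879,  0.02241518, -0.0283972 ]), 'grip_force': 0.0, 'width': 0.08714877809244846} 0.022
```

View pics/top0.png

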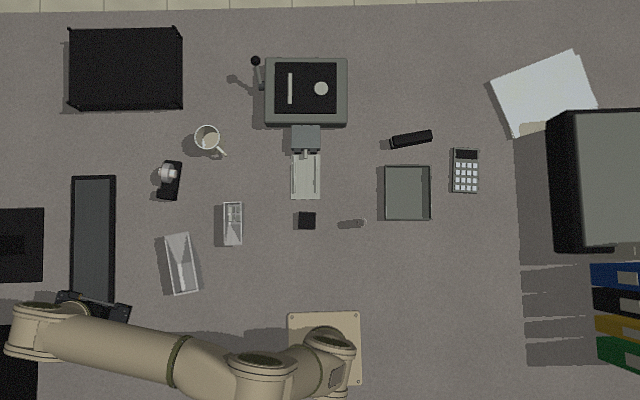

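View pics/side0.png

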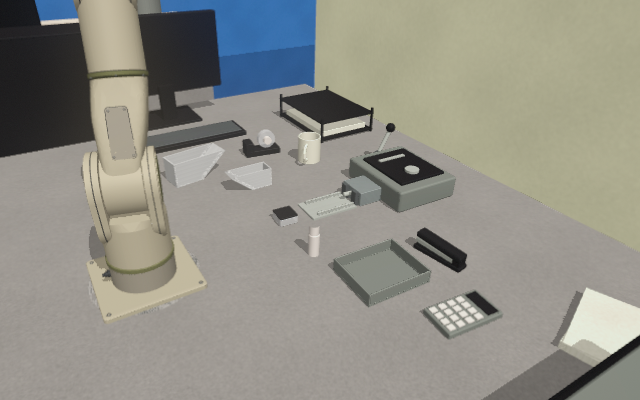

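The top view shows the smaller bin at about (232,223), the dock at (305,175) and the tray at (407,193). The larger look-alike is at (182,264). I'll enlarge these regions.

```bash
cat > h.py <<'E'
import numpy as np, cv2
from scipy.spatial.transform import Rotation as R
from bench import telemetry, camera, get_calibration, r
def KD(c):
    f=200/np.tan(np.radians(c["fovy"])/2)
    return np.array([[f,0,c["cx"]],[0,f,c["cy"]],[0,0,1]]),np.array(c["dist"])
def ray(c,px):
    K,D=KD(c); p=cv2.undistortPoints(np.array(px,float).reshape(-1,1,2),K,D)[:,0]
    q=np.c_[p[:,0],-p[:,1],-np.ones(len(p))]
    return R.from_quat(c["rotation"]).apply(q)
def plane(c,px,z):
    d=ray(c,px); z=np.broadcast_to(z,len(d)); o=np.array(c["xyz"])
    return o+d*((z-o[2])/d[:,2])[:,None]
def proj(c,P):
    K,D=KD(c); q=R.from_quat(c["rotation"]).inv().apply(np.atleast_2d(P)-c["xyz"])
    q=q*[1,-1,-1]; return cv2.projectPoints(q,np.zeros(3),np.zeros(3),K,D)[0][:,0]
E
python3 - <<'E'
import cv2
a=cv2.imread("pics/top0.png")
u=cv2.resize(a[190:256,205:255],None,fx=8,fy=8,interpolation=cv2.INTER_CUBIC)
v=cv2.resize(a[118:206,280:330],None,fx=6,fy=6,interpolation=cv2.INTER_CUBIC)
import numpy as np
w=np.zeros((528,700,3),np.uint8); w[:528,:400]=u; w[:528,400:700]=v
cv2.imwrite("pics/c1.png",w)
E
```

```text
(no output)
```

View pics/c1.png

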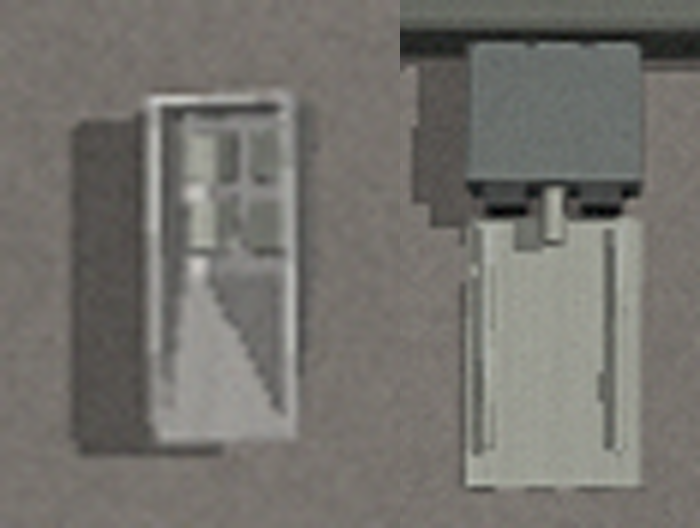

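```bash
python3 - <<'E'
from h import *
c=get_calibration("top"); np.set_printoptions(precision=4,suppress=True)
def f(p,o,s): return (np.array(p,float)+.5)/s+o-.5
b=plane(c,f([(148,96),(297,94),(297,438),(153,440)],(205,190),8),.06)
print("bin rim",b); 
back=(b[0]+b[1])/2; lip=(b[2]+b[3])/2; d=back-lip
print("len",np.linalg.norm(d),"w",np.linalg.norm(b[0]-b[1]),"yaw",np.degrees(np.arctan2(d[1],d[0])),"mid",back-d/np.linalg.norm(d)*.035)
k=plane(c,f([(66,488),(240,487),(240,220),(74,218)],(280,118),6),.006); print("plate",k, "near mid",(k[0]+k[1])/2)
s=plane(c,f([(70,183),(240,183)],(280,118),6),.046); print("stop top front",s)
s=plane(c,f([(70,45),(240,45)],(280,118),6),.046); print("block top back",s)
rl=plane(c,f([(71,450),(92,450),(205,450),(78,225),(95,230),(216,230)],(280,118),6),.016);print("rails",rl)
t=plane(c,[(385,166),(430,165),(431,219),(385,219)],.035); print("tray",t,t.mean(0))
for n,p,z in (("glue",(361,222),.0),("gluetop",(345,223),.09),("clip",(307,220),.028),("mug",(207,136),.092),("tape",(169,180),.08),("stap",(411,138),.05)): print(n,plane(c,[p],z))
print("lever",plane(c,[(255,61)],.15))
E
```

```text
bin rim [[0.474  0.3092 0.06  ]
 [0.4731 0.25   0.06  ]
 [0.3367 0.2518 0.06  ]
 [0.3376 0.3085 0.06  ]]
len 0.1363674529648064 w 0.05915945375832719 yaw -0.23034473456600976 mid [0.4385 0.2797 0.06  ]
plate [[ 0.4815  0.0972  0.006 ]
 [ 0.4794  0.0016  0.006 ]
 [ 0.628  -0.0027  0.006 ]
 [ 0.6317  0.0893  0.006 ]] near mid [0.4804 0.0494 0.006 ]
stop top front [[ 0.6435  0.089   0.046 ]
 [ 0.6409 -0.003   0.046 ]]
block top back [[ 0.7196  0.0872  0.046 ]
 [ 0.717  -0.0052  0.046 ]]
rails [[0.5014 0.0934 0.016 ]
 [0.501  0.082  0.016 ]
 [0.4993 0.0202 0.016 ]
 [0.6259 0.0867 0.016 ]
 [0.6228 0.0774 0.016 ]
 [0.621  0.0108 0.016 ]]
tray [[ 0.5777 -0.2147  0.035 ]
 [ 0.5768 -0.3613  0.035 ]
 [ 0.4007 -0.3558  0.035 ]
 [ 0.4049 -0.2075  0.035 ]] [ 0.49   -0.2848  0.035 ]
glue [[ 0.3991 -0.1327  0.    ]]
gluetop [[ 0.3931 -0.0752  0.09  ]]
clip [[0.4093 0.0444 0.028 ]]
mug [[0.6802 0.3514 0.092 ]]
tape [[0.5452 0.4744 0.08  ]]
stap [[ 0.6647 -0.3007  0.05  ]]
lever [[0.898  0.1889 0.15  ]]
```

Emit:
drive_tool(series=[0, 0, -3.1, -8.4, -5.95, 0.8, 1, 0, 0, -3.1, -8.4, -5.95, 0.8, 1, 0, 0, -3.1, -8.4, -5.95, 0.8, 1, 0, 0, -3.1, -8.4, -5.95, 0.8, 1, 0, 0, -3.1, -8.4, -5.95, 0.8, 1, 0, 0, -3.1, -8.4, -5.95, 0.8, 1, 0, 0, -3.1, -8.4, -5.95, 0.8, 1, 0, 0, -3.1, -8.4, -5.95, 0.8, 1, 0, 0, -3.1, -8.4, -5.95, 0.8, 1, 0, 0, -3.1, -8.4, -5.95, 0.8, 1])

```text
time: 0.93
ee_pos: [0.4303, 0.2776, 0.2123]
eef_rot: [0.004, 1.0, -0.0, -0.0]
ft_force: [1.1, 0.3, -0.4]
width: 0.0866
grip_force: 0.0
```

```bash
python3 - <<'E'
from h import *
np.set_printoptions(precision=4,suppress=True)
s=telemetry.read_state();c=get_calibration("wrist");a=camera("wrist")
print(s["ee_pos"],s["eef_rot"],s["joint_positions"]);print(c)
cv2.imwrite("pics/w1.png",a[:,:,::-1])
m=np.array([.4385,.2797,0])
print(proj(c,m+[[.035,.028,.06],[.035,-.028,.06],[-.106,-.028,.06],[-.106,.028,.06]]))
E
```

```text
[0.4303 0.2776 0.2123] [ 0.004   1.     -0.0001 -0.    ] [-0.8235  0.1011  0.1724  1.8098 -0.0183  1.2324  0.9168]
{'fovy': 68.88953654723048, 'cx': 320.59180653624463, 'cy': 194.15440393695465, 'dist': array([0.0183, 0.    , 0.    , 0.    , 0.    ]), 'xyz': array([0.3465, 0.2781, 0.352 ]), 'rotation': array([-0.1084, -0.1073,  0.6958,  0.7018])}
[[348.9547 224.3585]
 [297.3733 224.7616]
 [292.4153  86.272 ]
 [352.134   85.7154]]
```

View pics/w1.png

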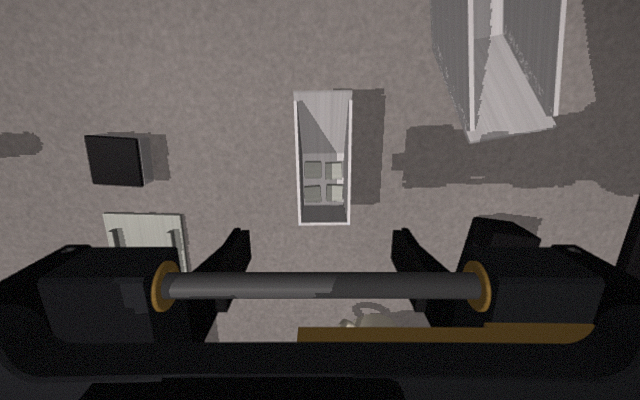

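```bash
python3 - <<'E'
from h import *
np.set_printoptions(precision=4,suppress=True)
c=get_calibration("top")
for z in (0,.08,.1): print(plane(c,[(163,237),(187,232),(200,292),(172,295)],z))
w=get_calibration("wrist")
for z in (0,.08,.1): print(plane(w,[(470,140),(555,125)],z))
E
```

```text
[[0.3689 0.5174 0.    ]
 [0.3829 0.4393 0.    ]
 [0.1876 0.3976 0.    ]
 [0.181  0.4877 0.    ]]
[[0.3666 0.4928 0.08  ]
 [0.3799 0.4184 0.08  ]
 [0.194  0.3787 0.08  ]
 [0.1877 0.4645 0.08  ]]
[[0.366  0.4866 0.1   ]
 [0.3792 0.4132 0.1   ]
 [0.1956 0.374  0.1   ]
 [0.1894 0.4587 0.1   ]]
[[0.3982 0.4475 0.    ]
 [0.383  0.5423 0.    ]]
[[0.3875 0.4076 0.08  ]
 [0.3757 0.4808 0.08  ]]
[[0.3848 0.3976 0.1   ]
 [0.3739 0.4654 0.1   ]]
```

Emit:
drive_tool(series=[0, 0, -0.15, 0, 0.09, 0.8, 1, 0, 0, -0.15, 0, 0.09, 1.6, 1, 0, 0, -0.15, 0, 0.09, 2.4, 1, 0, 0, -0.15, 0, 0.09, 3.2, 1, 0, 0, -0.15, 0, 0.09, 3.8, 1, 0, 0, -0.15, 0, 0.09, 4.2, 1, 0, 0, -0.15, 0, 0.09, 4.2, 1, 0, 0, -0.15, 0, 0.09, 4.2, 1])

```text
time: 1.65
ee_pos: [0.4287, 0.2835, 0.0442]
eef_rot: [-0.003, 1.0, -0.001, -0.001]
ft_force: [-0.1, 0.4, -0.1]
width: 0.0868
grip_force: 0.0
```

Emit:
drive_tool(series=[0, 0, 0, 0, 0, 0, -1, 0, 0, 0, 0, 0, 0, -1, 0, 0, 0, 0, 0, 0, -1, 0, 0, 0, 0, 0, 0, -1, 0, 0, 0, 0, 0, 0, -1, 0, 0, 0, 0, 0, 0, -1, 0, 0, 0, 0, 0, 0, -1, 0, 0, 0, 0, 0, 0, -1], grip_force=30)

```text
time: 2.32
ee_pos: [0.4294, 0.2836, 0.0449]
eef_rot: [-0.003, 1.0, 0.0, 0.0]
ft_force: [-2.4, -1.5, 5.2]
width: 0.0556
grip_force: 30.0
```

```bash
python3 - <<'E'
from h import *
np.set_printoptions(precision=4,suppress=True)
s=telemetry.read_state();print(s)
c=get_calibration("wrist");a=camera("wrist")
cv2.imwrite("pics/w2.png",a[:,:,::-1])
E
```

```text
{'time': 2.3167, 'joint_positions': array([-0.8114,  0.3037,  0.157 ,  1.9633, -0.0608,  0.8787,  0.9538]), 'joint_vel': array([ 0.0003,  0.0014, -0.0005,  0.001 ,  0.0018,  0.0011,  0.0009]), 'joint_torque': array([ -0.4822, -48.7395,   1.9172, -29.9405,  -0.2404,  -0.6473,
         0.0027]), 'ee_pos': array([0.4294, 0.2836, 0.0449]), 'eef_rot': array([-0.0028,  1.    ,  0.0001,  0.0001]), 'ft_force': array([-2.4295, -1.5296,  5.2404]), 'torque': array([-0.3946,  0.2566,  0.0095]), 'grip_force': 29.99474057016414, 'width': 0.05561165440229211}
```

```bash
cat > kin.py <<'E'
import numpy as np, itertools
from scipy.spatial.transform import Rotation as R
from scipy.optimize import least_squares
Q=np.array([[-1.31554,.33282,-.06473,1.46084,.02162,1.34992,-.08849],[-.8235,.1011,.1724,1.8098,-.0183,1.2324,.9168],[-.8114,.3037,.157,1.9633,-.0608,.8787,.9538]])
P=np.array([[.17134,.60073,.24384],[.4303,.2776,.2123],[.4294,.2836,.0449]])
O=np.array([[.13845,.99037,-.00064,-.00006],[.004,1,-.0001,0],[-.0028,1,.0001,.0001]])
def fk(p,q,sg=(-1,-1,-1,-1),tz=0.):
    h,L1,L2,L3,e=p
    R1=R.from_euler('z',sg[0]*q[0])*R.from_euler('y',q[1])
    R2=R1*R.from_euler('z',sg[1]*q[2]); R3=R2*R.from_euler('y',q[3])
    R4=R3*R.from_euler('z',sg[2]*q[4]); R5=R4*R.from_euler('y',q[5])
    R6=R5*R.from_euler('z',sg[3]*q[6]+tz)
    return np.array([0,0,h])+R2.apply([e,0,L1])+R3.apply([-e,0,L2])+R5.apply([0,0,L3]),R6
def res(p,sg):
    o=[]
    for q,x,u in zip(Q,P,O):
        a,b=fk(p[:5],q,sg,p[5]); o+=list((a-x)*10)+list((b.inv()*R.from_quat(u)).as_rotvec())
    return o
if __name__=="__main__":
    best=[]
    for sg in itertools.product((1,-1),repeat=4):
        for tz in (0,1.57,3.14,-1.57):
            f=least_squares(res,[.3,.4,.4,.25,0,tz],args=(sg,)); best.append((f.cost,sg,f.x))
    best.sort(key=lambda t:t[0])
    for b in best[:3]: print(b)
E
python3 kin.py
```

```text
(np.float64(0.25326397884077784), (-1, -1, 1, -1), array([0.26589188, 0.43066858, 0.48752433, 0.32562041, 0.00620156,
       1.59754723]))
(np.float64(0.25326397884077806), (-1, -1, 1, -1), array([0.26589188, 0.43066858, 0.48752433, 0.32562042, 0.00620156,
       1.59754723]))
(np.float64(0.25326397884077806), (-1, -1, 1, -1), array([ 0.26589188,  0.43066858,  0.48752433,  0.32562042,  0.00620156,
       -4.68563807]))
```

```bash
cat > fit.py <<'E'
from kin import *
import kin
def fk2(p,q,sg=(-1,-1,-1,-1)):
    h,L1,L2,L3,e,tz,c1,ly=p[:8]
    q=np.array(q,float); q=q+np.array([c1,0,0,0,0,0,0])
    R1=R.from_euler('z',sg[0]*q[0])*R.from_euler('y',q[1])
    R2=R1*R.from_euler('z',sg[1]*q[2]); R3=R2*R.from_euler('y',q[3])
    R4=R3*R.from_euler('z',sg[2]*q[4]); R5=R4*R.from_euler('y',q[5])
    R6=R5*R.from_euler('z',sg[3]*q[6]+tz)
    return np.array([0,0,h])+R2.apply([e,ly,L1])+R3.apply([-e,0,L2])+R5.apply([0,0,L3]),R6
def res2(p,sg):
    o=[]
    for q,x,u in zip(Q,P,O):
        a,b=fk2(p,q,sg); o+=list((a-x)*10)+list((b.inv()*R.from_quat(u)).as_rotvec())
    return o
if __name__=="__main__":
    np.set_printoptions(precision=4,suppress=True)
    best=[]
    for sg in itertools.product((1,-1),repeat=4):
      for c in (0,):
        f=least_squares(res2,[.3,.4,.4,.25,0,1.57,c,0],args=(sg,)); best.append((f.cost,sg,f.x,f.fun))
    best.sort(key=lambda t:t[0])
    for b in best[:3]: print(b)
E
python3 fit.py
```

```text
(np.float64(1.0598464932278133e-05), (-1, -1, -1, -1), array([ 2.4913,  0.4393,  0.4922,  2.555 ,  0.0024,  1.5642,  0.0066,
       -0.0417]), array([-0.0004,  0.0001, -0.0009, -0.    ,  0.    ,  0.    , -0.0003,
       -0.0005,  0.0036,  0.0001, -0.0001, -0.0001, -0.    , -0.0004,
       -0.0026,  0.    ,  0.    ,  0.0001]))
(np.float64(0.008001098457428264), (-1, -1, 1, -1), array([-0.0543,  0.4308,  0.4868,  0.0063,  0.0071,  1.5817,  0.0159,
       -0.0364]), array([ 0.0021,  0.0018, -0.0073, -0.0036, -0.042 , -0.0362, -0.0006,
        0.005 ,  0.006 , -0.0274,  0.0208, -0.0147, -0.002 , -0.0045,
        0.0013, -0.0765,  0.054 ,  0.0509]))
(np.float64(0.20635180387346658), (-1, 1, -1, -1), array([-0.6909,  0.9158,  0.5099, -0.3497, -0.2539,  2.4222, -0.6779,
       -0.4103]), array([ 0.0993,  0.0286,  0.1166,  0.0304,  0.0306, -0.2958, -0.2505,
        0.0027, -0.3327, -0.0008, -0.0346,  0.1695,  0.1443,  0.0582,
        0.216 ,  0.0002, -0.0938,  0.1263]))
```

Emit:
drive_tool(series=[0, 0, 0, 0, 0, -0.3, -1, 0, 0, 0, 0, 0, -0.8, -1, 0, 0, 0, 0, 0, -1.5, -1, 0, 0, 0, 0, 0, -2.2, -1, 0, -0.7, 0, 0, 0, -2.9, -1, 0, -1.5, 0, 0, 0, -3.5, -1, 0, -2.5, 0, 0, 0, -4, -1, 0, -3.5, 0, 0, 0, -4.2, -1, 0, -4, 0, 0, 0, -4.2, -1, 0, -4, 0, 0, 0, -4.2, -1])

```text
time: 3.2
ee_pos: [0.4276, 0.2841, 0.2123]
eef_rot: [-0.004, 0.985, 0.001, 0.174]
ft_force: [-0.0, 0.0, -3.0]
width: 0.0557
grip_force: 30.0
```

```bash
cat > reach.py <<'E'
from fit import *
from bench import telemetry
np.set_printoptions(precision=4,suppress=True)
s=telemetry.read_state(); print(s["ee_pos"],s["eef_rot"],s["width"],s["ft_force"],s["torque"])
kin.Q=np.vstack([Q,s["joint_positions"]]); kin.P=np.vstack([P,s["ee_pos"]]); kin.O=np.vstack([O,s["eef_rot"]])
import fit; fit.Q,fit.P,fit.O=kin.Q,kin.P,kin.O
f=least_squares(res2,[.3,.44,.49,.36,0,1.57,0,-.04],args=((-1,)*4,)); print(f.cost,f.x); p=f.x; np.save("p.npy",p)
lo=np.array([-2.6,-.5,-1.47,.16,-1.27,.06,-2.6])+.05; hi=np.array([2.6,2.12,1.34,2.42,4.41,2.06,2.6])-.05
q0=s["joint_positions"]
def ik(pos,rot,seeds):
    best=None
    for q in seeds:
        g=least_squares(lambda q:np.r_[(fk2(p,q)[0]-pos)*10,(fk2(p,q)[1].inv()*rot).as_rotvec()],np.clip(q,lo+1e-3,hi-1e-3),bounds=(lo,hi))
        if best is None or g.cost<best.cost: best=g
    return best
rng=np.random.default_rng(0)
seeds=[q0]+[rng.uniform(lo,hi) for _ in range(12)]
# tip: bin yaw psi (bin x dir), tip angle 80: tool z horizontal-ish
for psi in (-120,-90,-60,-30,0,30,60,90):
  for z in (.17,.21):
    base=R.from_euler('z',psi,degrees=True)*R.from_matrix(np.array([[-1,0,0],[0,1,0],[0,0,-1]]).T)
    rot=base*R.from_rotvec([0,-np.radians(82),0])
    x=np.array([.49,-.285,z]); g=ik(x,rot,seeds); print(psi,z,"%.5f"%g.cost,g.x)
E
python3 reach.py
```

```text
[0.4276 0.2841 0.2123] [-0.0042  0.9847  0.0009  0.1744] 0.05569241202564702 [-0.0382  0.0037 -2.9996] [-0.0373  0.6421 -0.0013]
0.00034964272145318457 [ 0.2598  0.4403  0.4876  0.3278  0.0045  1.5604  0.0106 -0.0399]
-120 0.17 0.00000 [-0.3985  0.8624  0.4509  1.6039  0.8095  1.647  -0.8206]
-120 0.21 0.00000 [-0.1169  0.7246  0.0677  1.6084  1.0229  1.8452 -0.8774]
-90 0.17 0.00000 [-0.0958  0.5527 -0.0854  2.0478  1.3872  1.5697 -1.053 ]
-90 0.21 0.00000 [-0.9643  0.7761  0.9352  2.0528  0.9606  1.0871 -0.8198]
-60 0.17 0.00533 [-0.5934  0.461   0.454   2.37    1.7067  1.1781 -1.2516]
-60 0.21 0.00625 [ 0.3528  0.2911 -0.5248  2.37    1.8039  1.4319 -1.0246]
-30 0.17 0.16487 [-0.3282  1.2927  0.6035  2.37    2.3975  1.9831 -2.3597]
-30 0.21 0.15411 [ 0.0035 -0.2258  0.3904  2.37    1.0564  0.1415  0.5049]
0 0.17 0.00472 [ 0.5933  0.4423  0.3808  2.37    4.2163  1.4012 -1.9866]
0 0.21 0.00559 [ 0.2535  0.3999  0.7468  2.37    4.2262  1.4355 -2.1376]
30 0.17 0.00000 [ 1.6719  0.6583 -0.7107  2.0425 -1.2189  1.1371 -2.2337]
30 0.21 0.00000 [ 1.7362  0.5882 -0.7888  2.0475 -1.2158  1.1491 -2.313 ]
60 0.17 0.00000 [ 0.8436  0.8032  0.1746  1.5984 -1.2142  1.8491 -2.2176]
60 0.21 0.00000 [ 1.4235  0.7947 -0.606   1.6029 -0.8552  1.5724 -2.4897]
90 0.17 0.00000 [ 1.1595  1.0744 -0.5816  1.1568 -0.5675  1.9753 -2.5227]
90 0.21 0.00000 [ 1.1455  1.0123 -0.554   1.1618 -0.6254  2.0099 -2.5465]
```

```bash
cat > rel.py <<'E'
# python3 rel.py x y z psi tilt -> units from measured pose; plus IK check
import sys; from fit import *
from bench import telemetry
np.set_printoptions(precision=3,suppress=True)
p=np.load("p.npy")
lo=np.array([-2.6,-.5,-1.47,.16,-1.27,.06,-2.6])+.03; hi=np.array([2.6,2.12,1.34,2.42,4.41,2.06,2.6])-.03
def goal(psi,tilt): return R.from_euler('z',psi,degrees=True)*R.from_matrix(np.diag([-1.,1,-1]))*R.from_rotvec([0,-np.radians(tilt),0])
s=telemetry.read_state(); pos,rot=s["ee_pos"],R.from_quat(s["eef_rot"]); q=s["joint_positions"]
a=[float(v) for v in sys.argv[1:]]
for i in range(0,len(a),5):
    x=np.array(a[i:i+3]); g=goal(*a[i+3:i+5])
    k=least_squares(lambda q:np.r_[(fk2(p,q)[0]-x)*10,(fk2(p,q)[1].inv()*g).as_rotvec()],np.clip(q,lo+.01,hi-.01),bounds=(lo,hi)); q=k.x
    print("turn",(rot.inv()*g).as_rotvec(degrees=True)/5,"shift",rot.inv().apply(x-pos)/.04,"ik %.5f"%k.cost,q)
E
python3 rel.py .47 -.04 .23 -45 20  .49 -.36 .22 -90 20  .49 -.36 .2 -90 50 .49 -.36 .175 -90 85
```

```text
turn [3.121 0.016 8.546] shift [-1.083 -8.111 -0.076] ik 0.00000 [-0.446 -0.181  0.21   2.079  0.378  1.079  0.396]
turn [ 6.205  0.011 17.001] shift [ -1.404 -16.115   0.305] ik 0.00000 [0.113 0.204 0.308 1.73  0.29  1.088 0.292]
turn [10.491 -4.676 14.954] shift [ -1.232 -16.115   0.774] ik 0.00000 [-0.202  0.239  0.366  1.969  0.95   1.033 -0.402]
turn [ 15.013 -10.064  11.499] shift [ -1.017 -16.115   1.361] ik 0.00000 [-0.487  0.682  0.523  2.046  1.322  1.24  -1.051]
```

Emit:
drive_tool(series=[0.2, 0, 0.6, -0.1, -0.4, 0, -1, 0.6, 0, 1.6, -0.2, -1.2, 0, -1, 0.9, 0, 2.6, -0.3, -2, 0, -1, 1.3, 0, 3.6, -0.4, -2.9, 0, -1, 1.7, 0, 4.6, -0.5, -3.8, 0, -1, 2, 0, 5.6, -0.6, -4.7, 0, -1, 2.4, 0, 6.5, -0.7, -5.6, 0, -1, 2.7, 0, 7.3, -0.9, -6.5, 0, -1, 2.9, 0, 8, -1, -7.3, 0, -1, 3.1, 0, 8.5, -1.1, -8.1, -0.1, -1])

```text
time: 4.03
ee_pos: [0.4706, -0.0423, 0.2303]
eef_rot: [0.378, 0.91, -0.067, 0.159]
ft_force: [1.2, 0.5, -2.5]
width: 0.0556
grip_force: 30.0
```

```bash
python3 rel.py .49 -.36 .2 -90 40
```

```text
turn [ 4.471 -3.814  7.823] shift [-5.359 -5.254  2.752] ik 0.00000 [-0.174  0.211  0.421  1.908  0.727  0.989 -0.165]
```

Emit:
drive_tool(series=[0.4, -0.4, 0.8, -0.5, -0.5, 0.3, -1, 0.9, -0.8, 1.6, -1.1, -1.1, 0.6, -1, 1.4, -1.2, 2.4, -1.7, -1.7, 0.9, -1, 1.9, -1.6, 3.3, -2.3, -2.3, 1.2, -1, 2.4, -2, 4.2, -2.9, -2.9, 1.5, -1, 2.9, -2.4, 5.1, -3.5, -3.5, 1.8, -1, 3.4, -2.9, 6, -4.1, -4.1, 2.1, -1, 3.9, -3.3, 6.8, -4.7, -4.6, 2.4, -1, 4.3, -3.6, 7.5, -5.1, -5, 2.6, -1, 4.5, -3.8, 7.8, -5.35, -5.25, 2.75, -1])

```text
time: 4.87
ee_pos: [0.491, -0.3602, 0.2004]
eef_rot: [0.665, 0.664, -0.244, 0.242]
ft_force: [-1.2, 0.4, -2.1]
width: 0.0555
grip_force: 30.0
```

```bash
python3 rel.py .49 -.36 .18 -90 65 .49 -.36 .175 -90 84; python3 - <<'E'
from h import *
cv2.imwrite("pics/s1.png",camera("side")[:,:,::-1])
E
```

```text
turn [-0.033 -4.972  0.006] shift [ 0.333 -0.024  0.388] ik 0.00000 [-0.468  0.429  0.572  2.038  1.136  1.047 -0.719]
turn [-0.032 -8.772  0.011] shift [ 0.413 -0.024  0.484] ik 0.00000 [-0.529  0.689  0.574  2.047  1.292  1.199 -1.032]
```

View pics/s1.png

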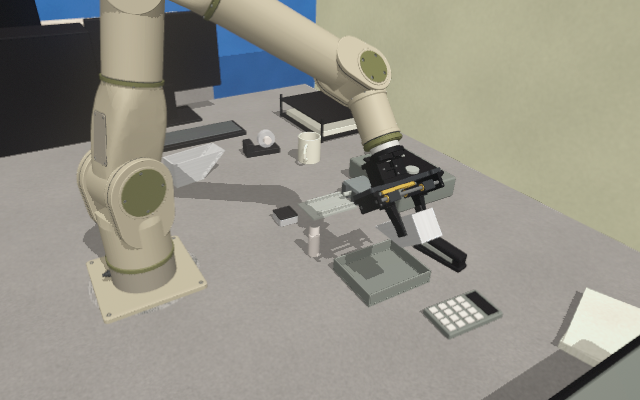

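The side view shows the bin held near (428,225), already tilted 40° over the tray at (382,270). Nothing has been disturbed, so I'll tip it now.

Emit:
drive_tool(series=[0, -1, 0, 0.08, 0, 0.1, -1, 0, -2, 0, 0.16, 0, 0.2, -1, 0, -3, 0, 0.25, 0, 0.3, -1, 0, -4, 0, 0.3, 0, 0.35, -1, 0, -5, 0, 0.35, 0, 0.4, -1, 0, -5.8, 0, 0.37, 0, 0.42, -1, 0, -6.6, 0, 0.38, 0, 0.44, -1, 0, -7.4, 0, 0.4, 0, 0.46, -1, 0, -8.2, 0, 0.41, 0, 0.48, -1, 0, -8.8, 0, 0.41, 0, 0.48, -1])

```text
time: 5.75
ee_pos: [0.4919, -0.3568, 0.1752]
eef_rot: [0.523, 0.526, -0.474, 0.475]
ft_force: [-0.1, -0.2, -1.4]
width: 0.0559
grip_force: 30.0
```

Emit:
drive_tool(series=[0, 0, 0, 0, 0, 0, -1, 0, 0, 0, 0, 0, 0, -1, 0, 0, 0, 0, 0, 0, -1, 0, 0, 0, 0, 0, 0, -1, 0, 0, 0, 0, 0, 0, -1, 0, 0, 0, 0, 0, 0, -1])

```text
time: 6.25
ee_pos: [0.492, -0.3574, 0.1764]
eef_rot: [0.525, 0.526, -0.472, 0.474]
ft_force: [-0.2, 0.5, -1.3]
width: 0.0557
grip_force: 30.0
```

```bash
python3 - <<'E'
from h import *
s=telemetry.read_state(); print(s["ee_pos"],s["eef_rot"],s["ft_force"],s["width"])
a=cv2.resize(camera("side")[210:310,290:490,::-1],None,fx=4,fy=4); b=camera("wrist")[:,:,::-1]
w=np.zeros((600,800,3),np.uint8); w[:400]=a; b=cv2.resize(b,(320,200)); w[400:,:320]=b; cv2.imwrite("pics/s2.png",w)
E
python3 rel.py .49 -.36 .2 -90 40
```

```text
[ 0.49195034 -0.35737509  0.17642626] [ 0.52481909  0.526358   -0.47157196  0.47448083] [-0.16148682  0.51753257 -1.30952227] 0.055749348925956295
turn [0.055 8.799 0.015] shift [-0.598 -0.048  0.006] ik 0.00000 [-0.531  0.288  0.838  1.908  0.586  0.917 -0.071]
```

View pics/s2.png

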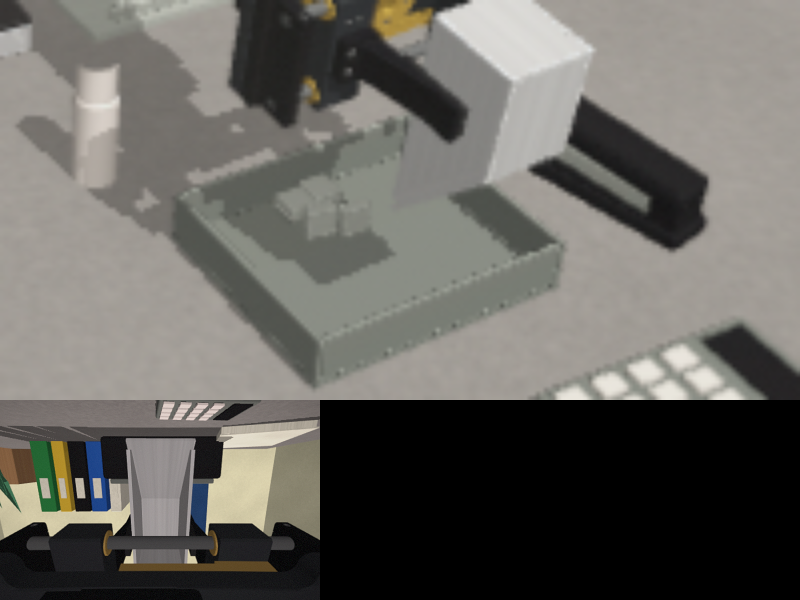

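The slugs lie in the tray near (325,210) of the crop, and the wrist view shows the bin empty. I'll stand it upright and carry it to the dock, with a look on the way.

```bash
python3 rel.py .49 -.34 .24 -90 40 .49 -.20 .25 -45 0
```

```text
turn [0.055 8.799 0.015] shift [-1.54  -0.045 -0.596] ik 0.00000 [-0.474  0.181  0.703  1.881  0.659  1.054 -0.103]
turn [-6.522 15.878 -7.263] shift [-1.423 -0.028 -4.103] ik 0.00000 [-0.124  0.132  0.464  1.712 -0.061  1.312  1.138]
```

Emit:
drive_tool(series=[0, 0.5, 0, -0.3, 0, -0.1, -1, 0, 1.5, 0, -0.6, 0, -0.2, -1, 0, 2.6, 0, -0.8, 0, -0.3, -1, 0, 3.7, 0, -1, 0, -0.4, -1, 0, 4.8, 0, -1.2, 0, -0.5, -1, 0, 5.9, 0, -1.3, 0, -0.6, -1, 0, 7, 0, -1.4, 0, -0.6, -1, 0, 8, 0, -1.5, 0, -0.6, -1, 0, 8.6, 0, -1.5, 0, -0.6, -1, 0, 8.8, 0, -1.5, 0, -0.6, -1])

```text
time: 7.18
ee_pos: [0.4912, -0.3412, 0.2398]
eef_rot: [0.665, 0.665, -0.24, 0.243]
ft_force: [-0.5, 0.1, -0.5]
width: 0.0555
grip_force: 30.0
```

```bash
python3 rel.py .49 -.22 .25 -45 5 .49 -.1 .23 -1.8 0
```

```text
turn [-3.44   6.624 -8.44 ] shift [ 2.163 -0.025 -2.138] ik 0.00000 [-0.116  0.084  0.453  1.76   0.     1.227  1.12 ]
turn [ -6.076   6.346 -16.858] shift [ 4.786 -0.021 -3.677] ik 0.00000 [-0.26   0.069  0.388  1.812 -0.027  1.266  1.674]
```

Emit:
drive_tool(series=[-0.3, 0.6, -0.8, 0.2, 0, -0.2, -1, -0.7, 1.3, -1.7, 0.4, 0, -0.4, -1, -1, 2, -2.5, 0.6, 0, -0.6, -1, -1.4, 2.7, -3.4, 0.9, 0, -0.9, -1, -1.7, 3.4, -4.3, 1.1, 0, -1.1, -1, -2.1, 4.1, -5.2, 1.3, 0, -1.3, -1, -2.5, 4.8, -6.1, 1.6, 0, -1.6, -1, -2.9, 5.5, -7, 1.8, 0, -1.8, -1, -3.2, 6.1, -7.8, 2, 0, -2, -1, -3.4, 6.6, -8.4, 2.15, 0, -2.15, -1])

```text
time: 8.02
ee_pos: [0.4904, -0.2176, 0.2481]
eef_rot: [0.381, 0.924, -0.02, 0.038]
ft_force: [0.6, -0.4, -1.6]
width: 0.0559
grip_force: 30.0
```

```bash
python3 rel.py .48 -.1 .2 -1.8 0
```

```text
turn [-0.449  0.893 -8.604] shift [2.351 1.91  0.992] ik 0.00000 [-0.412  0.077  0.548  1.876 -0.043  1.201  1.69 ]
```

Emit:
drive_tool(series=[-0.05, 0.1, -1, 0.3, 0.2, 0.1, -1, -0.1, 0.2, -2, 0.6, 0.4, 0.2, -1, -0.15, 0.3, -3, 0.9, 0.7, 0.4, -1, -0.2, 0.4, -4, 1.2, 0.9, 0.5, -1, -0.25, 0.5, -5, 1.5, 1.2, 0.6, -1, -0.3, 0.6, -6, 1.8, 1.4, 0.7, -1, -0.35, 0.7, -7, 2, 1.6, 0.8, -1, -0.4, 0.8, -8, 2.2, 1.8, 0.9, -1, -0.45, 0.9, -8.6, 2.35, 1.9, 1, -1, -0.45, 0.9, -8.6, 2.35, 1.9, 1, -1])

```text
time: 8.85
ee_pos: [0.4799, -0.0996, 0.1981]
eef_rot: [0.015, 1.0, -0.001, -0.001]
ft_force: [0.3, -0.3, -2.4]
width: 0.0559
grip_force: 30.0
```

```bash
python3 - <<'E'
from h import *
np.set_printoptions(precision=4,suppress=True)
s=telemetry.read_state(); c=get_calibration("wrist"); b=camera("wrist")[:,:,::-1]; print(s["ee_pos"],s["eef_rot"],c["xyz"],c["rotation"])
np.savez("w3.npz",xyz=c["xyz"],rot=c["rotation"])
t=cv2.resize(camera("top")[120:225,265:440,::-1],None,fx=3.4,fy=3.4,interpolation=cv2.INTER_CUBIC)
cv2.imwrite("pics/w3.png",b); cv2.imwrite("pics/t3.png",t)
E
```

```text
[ 0.4799 -0.0996  0.1981] [ 0.0154  0.9999 -0.0015 -0.0011] [ 0.3965 -0.0969  0.338 ] [-0.1099 -0.1043  0.6881  0.7096]
```

View pics/w3.png

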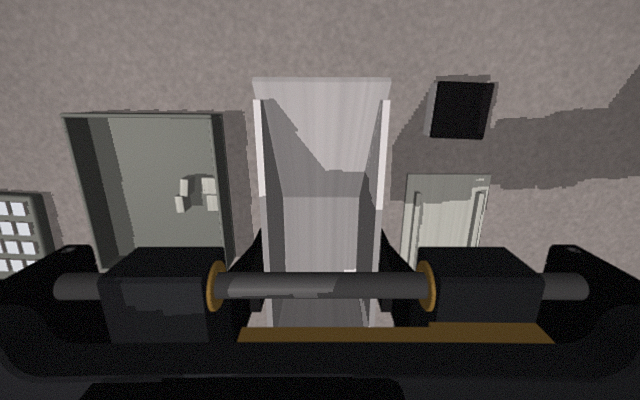

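The wrist view shows four slugs in the tray at about (181,195) and (210,190). The bin is empty and centred, and the plate's near corners are at about (407,174) and (490,177). I'll zoom in on the plate.

```bash
python3 - <<'E'
import cv2
a=cv2.imread("pics/w3.png")[165:250,390:500]
cv2.imwrite("pics/c3.png",cv2.resize(a,None,fx=7,fy=7,interpolation=cv2.INTER_CUBIC))
E
```

```text
(no output)
```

View pics/c3.png

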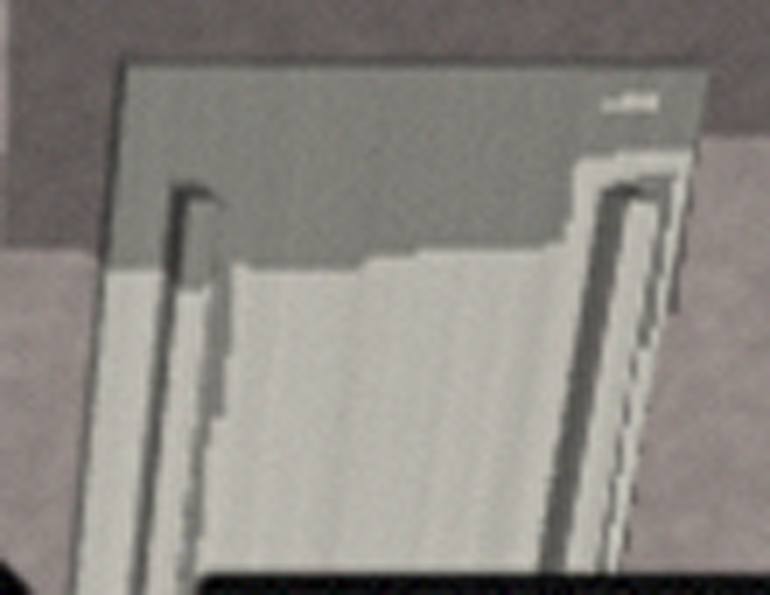

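```bash
python3 - <<'E'
from h import *
np.set_printoptions(precision=4,suppress=True)
z=np.load("w3.npz"); c=get_calibration("wrist"); c["xyz"],c["rotation"]=z["xyz"],z["rot"]
f=lambda p:(np.array(p,float)+.5)/7+[390,165]-.5
k=plane(c,f([(125,66),(708,72),(78,585),(615,572)]),.006); print(k,(k[0]+k[1])/2,np.linalg.norm(k[0]-k[1]))
d=k[2:]-k[:2]; print(np.degrees(np.arctan2(d[:,1],d[:,0])), np.degrees(np.arctan2(-(k[1]-k[0])[0],(k[1]-k[0])[1])))
# bin lip and rim in view: px lip (253,78),(391,78)
print(plane(c,[(253,78),(391,78)],.1981-.045+.06))
E
```

```text
[[ 0.4791  0.0007  0.006 ]
 [ 0.4831  0.0968  0.006 ]
 [ 0.5751 -0.0023  0.006 ]
 [ 0.575   0.0933  0.006 ]] [0.4811 0.0487 0.006 ] 0.09614433446696341
[-1.7706 -2.1687] -2.424675069897771
[[ 0.3864 -0.1238  0.2131]
 [ 0.3881 -0.069   0.2131]]
```

```bash
python3 rel.py .554 .0462 .14 -2 0
```

```text
turn [-0.039  0.007 -0.025] shift [-1.698  3.761  1.471] ik 0.00000 [-0.477  0.282  0.362  1.78  -0.111  1.099  1.458]
```

Emit:
drive_tool(series=[0, 0, 0, -0.2, 0.4, 0.1, -1, 0, 0, 0, -0.4, 1, 0.3, -1, 0, 0, 0, -0.7, 1.7, 0.5, -1, 0, 0, 0, -1, 2.4, 0.7, -1, 0, 0, 0, -1.4, 3, 1, -1, 0, 0, 0, -1.6, 3.5, 1.3, -1, -0.04, 0, -0.02, -1.7, 3.76, 1.45, -1, -0.04, 0, -0.02, -1.7, 3.76, 1.45, -1, -0.04, 0, -0.02, -1.7, 3.76, 1.45, -1])

```text
time: 9.7
ee_pos: [0.5542, 0.0454, 0.1418]
eef_rot: [0.017, 1.0, 0.0, 0.001]
ft_force: [-0.9, -0.4, -0.6]
width: 0.0557
grip_force: 30.0
```

```bash
python3 rel.py .554 .0462 .051 -2 0
```

```text
turn [0.001 0.02  0.001] shift [0.01  0.021 2.27 ] ik 0.00000 [-0.468  0.398  0.356  1.85  -0.171  0.923  1.503]
```

Lowering to just above the plate (about 1 mm), then checking the force.

Emit:
drive_tool(series=[0, 0, 0, 0, 0.02, 0.4, -1, 0, 0, 0, 0, 0.02, 0.9, -1, 0, 0, 0, 0, 0.02, 1.4, -1, 0, 0, 0, 0, 0.02, 1.8, -1, 0, 0, 0, 0, 0.02, 2.05, -1, 0, 0, 0, 0, 0.02, 2.15, -1, 0, 0, 0, 0, 0.02, 2.2, -1, 0, 0, 0, 0, 0.02, 2.2, -1, 0, 0, 0, 0, 0.02, 2.2, -1])

```text
time: 10.45
ee_pos: [0.5554, 0.0473, 0.0549]
eef_rot: [0.017, 1.0, 0.001, 0.002]
ft_force: [-0.1, 0.5, -0.9]
width: 0.0558
grip_force: 30.0
```

Emit:
drive_tool(series=[0, 0, 0, 0, 0, 0.03, -1, 0, 0, 0, 0, 0, 0.06, -1, 0, 0, 0, 0, 0, 0.08, -1, 0, 0, 0, 0, 0, 0.08, -1])

```text
time: 10.78
ee_pos: [0.5551, 0.0476, 0.051]
eef_rot: [0.017, 1.0, 0.001, 0.002]
ft_force: [0.2, 0.2, 0.5]
width: 0.0558
grip_force: 30.0
```

Emit:
drive_tool(series=[0, 0, 0, 0, 0, 0.03, -1, 0, 0, 0, 0, 0, 0.03, -1, 0, 0, 0, 0, 0, 0.03, -1])

```text
time: 11.03
ee_pos: [0.5553, 0.0477, 0.0508]
eef_rot: [0.017, 1.0, 0.001, 0.002]
ft_force: [-4.7, -0.1, 13.9]
width: 0.0557
grip_force: 30.0
```

```bash
python3 - <<'E'
from h import *
s=telemetry.read_state(); print(s["ee_pos"],s["eef_rot"],s["ft_force"],s["torque"])
a=camera("side")[140:230,270:400,::-1]; cv2.imwrite("pics/s4.png",cv2.resize(a,None,fx=6,fy=6,interpolation=cv2.INTER_CUBIC))
E
```

```text
[0.55532548 0.04765251 0.05077489] [0.01675301 0.99985765 0.001046   0.00170837] [-4.73660989 -0.08911916 13.85079677] [-0.1106      1.21987419  0.07082592]
```

View pics/s4.png

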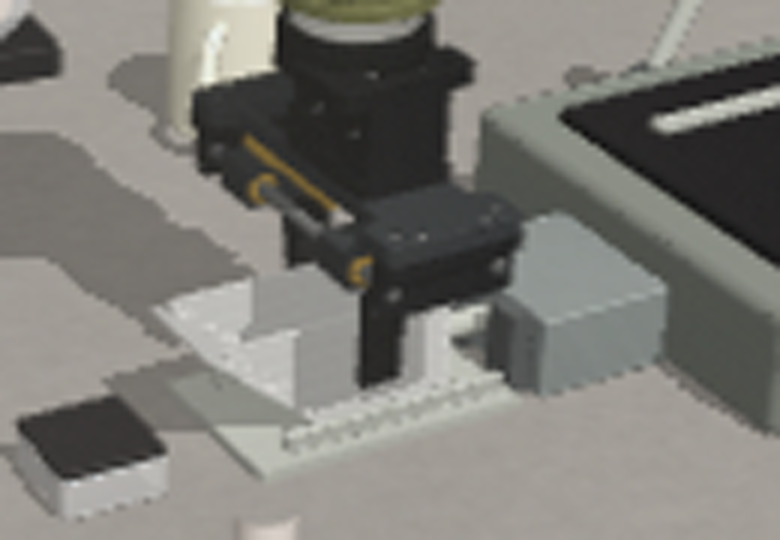

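The side view shows the bin upright on the plate between the rails, with its back wall towards the stop block. I'll ease the down-force and push in small steps.

Emit:
drive_tool(series=[0, 0, 0, 0, -0.015, -0.025, -1, 0, 0, 0, -0.05, -0.03, -0.025, -1, 0, 0, 0, -0.12, -0.03, -0.025, -1, 0, 0, 0, -0.2, -0.03, -0.025, -1, 0, 0, 0, -0.2, -0.03, -0.025, -1], grip_force=35)

```text
time: 11.5
ee_pos: [0.5637, 0.0461, 0.0508]
eef_rot: [0.017, 1.0, 0.001, 0.002]
ft_force: [0.3, -0.4, 3.7]
width: 0.056
grip_force: 35.0
```

Emit:
drive_tool(series=[0, 0, 0, -0.05, 0, 0, -1, 0, 0, 0, -0.1, 0, 0, -1, 0, 0, 0, -0.15, 0, 0, -1, 0, 0, 0, -0.2, 0, 0, -1, 0, 0, 0, -0.2, 0, 0, -1])

```text
time: 11.92
ee_pos: [0.5704, 0.0458, 0.0508]
eef_rot: [0.017, 1.0, 0.001, 0.001]
ft_force: [-6.8, 0.5, 10.5]
width: 0.0557
grip_force: 35.0
```

Emit:
drive_tool(series=[0, 0, 0, -0.05, 0, -0.01, -1, 0, 0, 0, -0.1, 0, -0.01, -1, 0, 0, 0, -0.15, 0, -0.01, -1, 0, 0, 0, -0.2, 0, -0.01, -1, 0, 0, 0, -0.2, 0, -0.01, -1])

```text
time: 12.33
ee_pos: [0.5779, 0.0456, 0.0508]
eef_rot: [0.017, 1.0, 0.001, 0.0]
ft_force: [-6.8, 0.6, 8.2]
width: 0.0554
grip_force: 35.0
```

Emit:
drive_tool(series=[0, 0, 0, -0.03, 0, 0, -1, 0, 0, 0, -0.06, 0, 0, -1, 0, 0, 0, -0.06, 0, 0, -1, 0, 0, 0, -0.06, 0, 0, -1])

```text
time: 12.67
ee_pos: [0.5799, 0.0455, 0.0508]
eef_rot: [0.017, 1.0, 0.001, -0.0]
ft_force: [-7.9, 0.4, 9.3]
width: 0.0558
grip_force: 35.0
```

Emit:
drive_tool(series=[0, 0, 0, -0.03, 0, 0, -1, 0, 0, 0, -0.06, 0, 0, -1, 0, 0, 0, -0.06, 0, 0, -1, 0, 0, 0, -0.06, 0, 0, -1])

```text
time: 13.0
ee_pos: [0.5822, 0.0454, 0.0508]
eef_rot: [0.017, 1.0, 0.001, -0.0]
ft_force: [-9.3, -0.1, 10.5]
width: 0.056
grip_force: 35.0
```

Emit:
drive_tool(series=[0, 0, 0, -0.03, 0, 0, -1, 0, 0, 0, -0.05, 0, 0, -1, 0, 0, 0, -0.05, 0, 0, -1, 0, 0, 0, -0.05, 0, 0, -1])

```text
time: 13.33
ee_pos: [0.584, 0.0454, 0.0508]
eef_rot: [0.017, 1.0, 0.001, -0.001]
ft_force: [-10.7, 0.8, 11.4]
width: 0.0559
grip_force: 35.0
```

Emit:
drive_tool(series=[0, 0, 0, -0.03, 0, 0, -1, 0, 0, 0, -0.03, 0, 0, -1, 0, 0, 0, -0.03, 0, 0, -1])

```text
time: 13.58
ee_pos: [0.5852, 0.0453, 0.0508]
eef_rot: [0.017, 1.0, 0.001, -0.001]
ft_force: [-8.9, 1.2, 11.6]
width: 0.0559
grip_force: 35.0
```

Emit:
drive_tool(series=[0, 0, 0, -0.03, 0, 0, -1, 0, 0, 0, -0.03, 0, 0, -1, 0, 0, 0, -0.03, 0, 0, -1])

```text
time: 13.83
ee_pos: [0.5864, 0.0453, 0.0508]
eef_rot: [0.017, 1.0, 0.001, -0.001]
ft_force: [-11.3, -0.5, 11.5]
width: 0.0558
grip_force: 35.0
```

Emit:
drive_tool(series=[0, 0, 0, -0.03, 0, -0.005, -1, 0, 0, 0, -0.03, 0, -0.005, -1, 0, 0, 0, -0.03, 0, -0.005, -1])

```text
time: 14.08
ee_pos: [0.5866, 0.0452, 0.0508]
eef_rot: [0.017, 1.0, 0.001, -0.002]
ft_force: [-14.1, -0.1, 13.6]
width: 0.0558
grip_force: 35.0
```

Emit:
drive_tool(series=[0, 0, 0, -0.03, 0, 0, -1, 0, 0, 0, -0.03, 0, 0, -1, 0, 0, 0, -0.03, 0, 0, -1])

```text
time: 14.33
ee_pos: [0.5869, 0.0452, 0.0506]
eef_rot: [0.017, 1.0, 0.001, -0.003]
ft_force: [-18.8, 0.8, 18.5]
width: 0.0554
grip_force: 35.0
```

Emit:
drive_tool(series=[0, -0.05, 0, 0.005, 0, -0.005, -1, 0, -0.08, 0, 0.01, 0, -0.01, -1, 0, -0.08, 0, 0.01, 0, -0.01, -1, 0, -0.08, 0, 0.01, 0, -0.01, -1])

```text
time: 14.67
ee_pos: [0.5869, 0.0452, 0.0507]
eef_rot: [0.017, 1.0, 0.001, 0.001]
ft_force: [-14.0, -0.3, 10.6]
width: 0.0557
grip_force: 35.0
```

```bash
python3 - <<'E'
from h import *
s=telemetry.read_state(); print(s["ee_pos"],s["eef_rot"],s["ft_force"],s["torque"])
b=camera("top")[100:235,190:450,::-1]; a=camera("side")[140:230,290:420,::-1]
w=np.zeros((600,800,3),np.uint8); w[:360,:520]=cv2.resize(a,(520,360),interpolation=cv2.INTER_CUBIC); w[360:,:462]=cv2.resize(b,(462,240)); 
cv2.imwrite("pics/s5.png",w)
E
```

```text
[0.58685453 0.04524799 0.05067923] [1.67445625e-02 9.99858761e-01 6.77141617e-04 1.27231584e-03] [-14.02983644  -0.25171758  10.61961582] [ 0.10015187  3.3415455  -0.08697551]
```

View pics/s5.png

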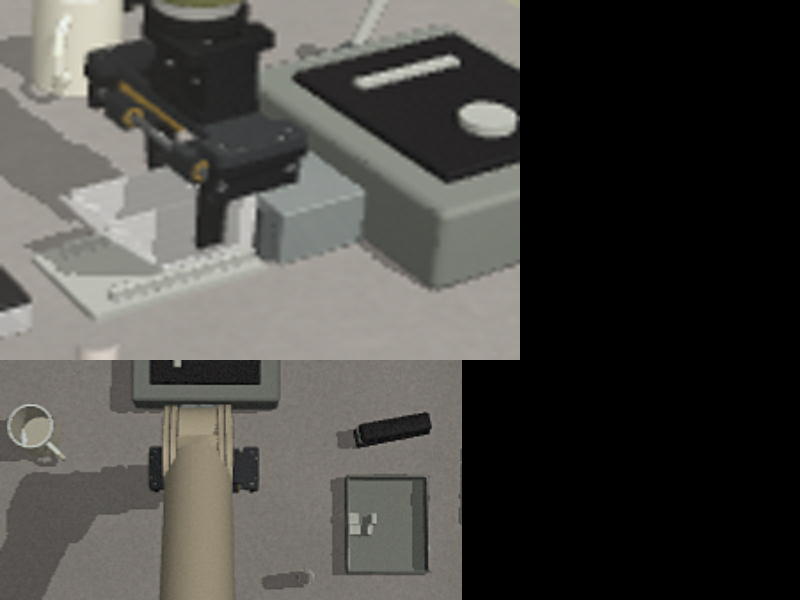

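The side view shows the bin's back wall flush on the stop at about (255,225), and the top view shows all four slugs in the tray. The bin takes 14 N, about 8 N of it from the spring, and has stopped moving, so I'm handing in.

Emit:
drive_tool(series=[0, 0, 0, 0, 0, 0, -1, 0, 0, 0, 0, 0, 0, -1, 0, 0, 0, 0, 0, 0, -1])

```text
time: 15.02
ee_pos: [0.5869, 0.0452, 0.0507]
eef_rot: [0.017, 1.0, 0.001, 0.001]
ft_force: [-14.6, 0.5, 11.6]
width: 0.0557
grip_force: 35.0
```

```bash
python3 -c "
from bench import r,telemetry
s=telemetry.read_state(); print(s['ee_pos'],s['ft_force']); print(r.close_job())"
```

```text
[0.58685908 0.04522812 0.05068395] [-14.64203433   0.54287545  11.574532  ]
the job is handed in; nothing more can be done
None
```

I handed the job in at 15 s: all four slugs are in the grey tray, and the bin stands upright between the rails, held against the stop with about 14 N, roughly 8 N of that from the spring; no verdict was returned.

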